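# Fetch the wide tape roll from the tip-out bin

## Robot

A 7-joint arm with a two-finger parallel gripper is mounted at the origin on the work surface; the furniture and walls round the work are solid. World frame = base frame: x ahead of the robot, y to its left, z up, the work surface at z = 0. Lengths are in m, angles in rad, forces in N, time in s.
With the tool pointing down it reaches from about 0.35 to 0.9 m from the base axis. Payload 7.2 kg.
Tool frame: the origin (TCP) lies between the finger pads; the fingertips stand 19 mm ahead of it and the grasp point (between the pads) is the TCP; z points along the fingers, y is the line along which they close (so a half turn about z gives the same grasp; the last joint's range is limited). The gripper opens to 85 mm and grips with 20 to 120 N. Pads are 22 mm wide; open, the fingers measure 114 mm over their backs; the gripper's body (76 mm by 85 mm) begins 54 mm behind the grasp point. The pads swing forward as they close: fully open they stand 13 mm farther back than shut.
Start: joints at [1.21, 0.411, -0.013, 1.596, 0.006, 1.134, -0.082], TCP at [0.18, -0.598, 0.25] pointing down, gripper open.
Joint ranges: [-2.95, 2.95], [-0.29, 1.99], [-1.47, 1.44], [0.14, 2.54], [-1.03, 4.17], [0.13, 1.85], [-2.86, 2.86]. Speed limits (rad/s): [2.39, 2.39, 3.01, 3.01, 3.14, 3.14, 3.14].

## Interface

Orientations are given as a unit quaternion [x, y, z, w].
In Python, from rig import robot gives the robot as it stands. Calls block until the motion is done:
- robot.movep(position, orientation): joint-space move of the TCP to a pose.
- robot.movel(position, frame=None, speed=0.15): straight line of the TCP; frame=None keeps the orientation; speed is the mean speed in m/s.
- robot.move_j(angles): joint-space move.
- robot.grip(opening): opening from 0.0 (shut) to 1.0 (fully open); the grip force is fixed at half the most; returns when the fingers have stopped.
- robot.hold(seconds).
- robot.solve_ik(position, orientation): joint angles nearest the present ones, or None.
- robot.read_state(): the state.
- robot.camera(name): name is "side" or "top"; returns (picture, depth): 420x560x3 uint8, blue, green, red; 420x560 float32, m along the optical axis (not along the pixel's ray), 0 where there is no reading.
- robot.get_calibration(name): a dict with "camera_matrix" (3x3 intrinsics, pixels), "R" (3x3) and "t" (3): a world point X has camera coordinates R X + t. Camera axes: x right, y down, z forward; pixel columns grow to the right and rows downward; lengths in m; the calibration is good to about 2 mm. A picture is of the moment at which its call begins. get_calibration takes no time and is no camera call.
A pose or a line that the arm cannot do raises robot.IKError and nothing moves.
- robot.close_job(): hands the job in; it is judged then, once.
Trained networks look in the newest picture that a camera, given by its name, has taken for a name from the list of things; names that differ only in an ending like _2 or _b are one class to them, and where a whole thing is asked for, a point or a joint stands for the part that bears it (a point fixed in the world has none). Each returns a list of dicts, best first, with "confidence" (0 to 1); they miss things now and then, are a little off and sometimes report something else, mostly with a low value. They report only what shows in the picture. A call takes as long as a camera call. They do not tell look-alikes from the thing itself.
- robot.spot_in(camera, name): "rect" ([left, top, right, bottom] in pixels, round what is visible of it).
The state is a dict: "t": time; "qpos": joint angles; "joint_vel": joint speeds; "joint_torque": joint torques, N m; "position": TCP position; "tool_rot": TCP orientation; "wrist_force": force on the tool from outside, world axes, zero at the start; "moment": the same for the moment, N m; "gripper_width": opening from 0.0 (shut) to 1.0 (fully open); "gripper_force": force on a finger pad.
Only numpy, scipy, OpenCV 4.12 (cv2) and the standard library are available. Lean on these libraries where they do the work, as an engineer would, in place of code of your own. Each camera call takes 0.05 s, during which the arm holds its last target. There are 200 camera calls.

## Task

Tip out the bin that holds the wide roll of masking tape until it reaches its stop, draw the roll off its spindle and lay it flat on one of its faces in the free half of the black oval tray, beside the two brushes, setting it down with the gripper rather than dropping it. Then push the bin fully home again. Leave the narrow roll on its spindle in the other bin, and do not disturb the brushes or the things standing round about.

Things in the scene. Friction and masses are not known exactly. Their poses are not given: they have to be found in the camera images.
- bin_unit: Wooden tip-out bin unit fixed to the table, 276 mm wide (y), 157 deep, 202 high. Origin: table level under the bins' pivot line, mid-width; x from front to back, y left (seen from the robot), z up. Two equal bins, centred at y = +66 and -66 mm. A shelf (underside z 180, from x = 92 mm back) with small jars (to z 260) roofs over the bins' back. Its sides slope up to it from z 75 in front.
- bin_left (a joint): Tip of the left bin (+y side), rad: 0 home, grows as its top comes forward (-x), 0.55 open stop. Stiff pivot: needs 5 to 6 N at the handle to tip, stays where it is left unless pushed with over 2 N. Outside 124 mm wide, 136 deep; clear front 125 mm high (4 mm thick, wooden rails to 9 mm before the pivot line), back and cheeks 32 mm high, the cheeks rising to the front; inside 116 mm wide.
- bin_right (a joint): The same for the right bin (-y side).
- bin_left_handle (a point): Centre of the left bin's steel bar handle: 10 mm thick, 68 mm long along y, 36 mm free between the bar and the rail behind it. In the bin's frame it lies 50 mm before and 117 mm above the pivot line. The point's axes turn with the bin: x to its back, y left, z up along the front.
- bin_right_handle (a point): The same for the right bin.
- bin_left_pivot (a point): Mid-width of the left bin on its pivot line, 30 mm above the table; the bin tips about this line, along y. Axes turn with the bin.
- bin_right_pivot (a point): The same for the right bin.
- bin_left_spindle (a point): Foot of the left bin's wooden spindle, on the bin's floor, 95 mm behind and 6 mm above the pivot line in the bin's frame. Spindle 19 mm thick, 56 mm high with a tapered tip, along the point's z: it leans forward with the tipped bin. Inside back wall 37 mm behind its axis, inside cheeks 58 mm to either side.
- bin_right_spindle (a point): The same for the right bin.
- wide_roll: Wide roll of masking tape: outside diameter 62 mm, 50 mm wide (its height on the spindle), bore 26 mm, about 0.11 kg, firm. Starts on the spindle of the left or the right bin. Origin: centre of its lower face; z along its axis.
- wide_roll_mid (a point): Centre of the wide roll (25 mm from either face, on its axis).
- narrow_roll: Narrow roll of tape: the same but 25 mm wide, on the other bin's spindle. Origin: centre of its lower face.
- lacquer_tray: Oval black tray, 182 mm (x) by 350 mm (y), fixed to the table. Origin: centre of its underside; z up. Its flat floor is 7 mm above the table, its rim 27 mm; the floor measures about 150 by 310 mm. Two brushes lie loose in its -y half.
- brush_a: Short black brush, 8 mm thick, 101 mm long (along y), lying in the tray. Origin: middle of its underside.
- brush_b: The same, beside it.
- slip_bottle: Brown bottle with a pointed cap, 48 mm across, 165 mm tall, loose beside the unit. Origin: centre of its underside.
- burnisher_block: Small black block with three pointed burnishers, 24 x 60 x 92 mm, loose. Origin: centre of its underside.
- pigment_jar: Small pigment jar with a dark red lid, 47 mm across, 57 mm tall, loose, alone in front of the unit. Origin: centre of its underside.
There are look-alikes about, which are no part of the job. What is shaped like the narrow_roll but orange is not meant.

How it is judged:
On the way, in this order (a step that is already met when the one before it is completed fails the run):
1. The bin holding the wide roll is tipped out to its stop, the roll still on its spindle (((value of joint bin_left above 0.49 rad and distance between wide_roll and bin_left_spindle below 0.015 m) or (value of joint bin_right above 0.49 rad and distance between wide_roll and bin_right_spindle below 0.015 m))), for 0.2 s.
2. The gripper holds the wide roll low over the tray or on it, within 20 mm of its floor (x of wide_roll_mid in the frame of lacquer_tray between -0.06 and 0.06 m and y of wide_roll_mid in the frame of lacquer_tray between -0.025 and 0.14 m and z of wide_roll_mid in the frame of lacquer_tray below 0.052 m and contact force between the fingers and wide_roll above 0.5 N), for 0.1 s.
At the end, for the whole second after the job is handed in: The wide roll lies flat (within 7 degrees) on the tray's floor, in the half away from the brushes (its centre within 60 mm of the tray's long axis and between -25 and 140 mm along tray y), at rest and released; both bins are home (within 0.04 rad); the narrow roll is still on its spindle (x of wide_roll_mid in the frame of lacquer_tray between -0.06 and 0.06 m and y of wide_roll_mid in the frame of lacquer_tray between -0.025 and 0.14 m and z of wide_roll_mid in the frame of lacquer_tray between 0.027 and 0.038 m and (angle between wide_roll's own z axis and vertical below 0.12 rad or angle between wide_roll's own z axis and vertical above 3.02 rad) and linear speed of wide_roll below 0.02 m/s and contact force between the fingers and wide_roll below 0.05 N and value of joint each of bin_left, bin_right below 0.04 rad and (distance between narrow_roll and bin_left_spindle below 0.015 m or distance between narrow_roll and bin_right_spindle below 0.015 m)); the robot touches nothing.
It fails at once if the slip bottle is knocked over or shoved more than 40 mm (distance of slip_bottle from where it was at the start of the episode above 0.04 m or angle between slip_bottle's own z axis and vertical above 0.5 rad).
It fails at once if the burnisher block is knocked over or shoved more than 40 mm (distance of burnisher_block from where it was at the start of the episode above 0.04 m or angle between burnisher_block's own z axis and vertical above 0.5 rad).
It fails at once if the pigment jar is knocked over or shoved more than 40 mm (distance of pigment_jar from where it was at the start of the episode above 0.04 m or angle between pigment_jar's own z axis and vertical above 0.5 rad).
It fails at once if a brush in the tray is shoved more than 40 mm (distance of any of brush_a, brush_b from where it was at the start of the episode above 0.04 m).
It fails at once if the narrow roll is taken off its spindle (not (distance between narrow_roll and bin_left_spindle below 0.03 m or distance between narrow_roll and bin_right_spindle below 0.03 m)).
It also fails if it takes over 64 s, if anything falls off the work surface, if the arm or the gripper's body presses on something with over 40 N, if the wrist force passes 120 N, or if a joint passes its speed limit or range.

## Working session

There is one attempt and no reset: what is moved stays moved. The work goes in short steps, each a Python script; the robot and the scene stay as the last script left them, time stands still between calls to the robot, and variables do not carry over. Pictures are saved under pics/ and viewed, at most 10 in all, crops included, and the job is handed in when it is done.

```bash
mkdir -p pics; ls; python3 - <<'E'
from rig import robot
import cv2,numpy as np
for n in("top","side"):
    p,d=robot.camera(n);cv2.imwrite(f"pics/{n}0.png",p);np.save(f"pics/{n}0.npy",d)
    c=robot.get_calibration(n);print(n,c)
    for k in("bin_unit","wide_roll","narrow_roll","lacquer_tray","bin_left_handle","slip_bottle","pigment_jar","burnisher_block","brush_a"):
        print(k,[(np.round(r["rect"]).tolist(),round(r["confidence"],2)) for r in robot.spot_in(n,k)][:4])
print(robot.read_state())
E
```

```text
pics
top {'camera_matrix': array([[410.8673105 ,   0.        , 283.61127009],
       [  0.        , 410.8673105 , 207.65808247],
       [  0.        ,   0.        ,   1.        ]]), 'R': array([[-0.02734485, -0.99941986, -0.0203029 ],
       [-0.98963279,  0.02993062, -0.14046742],
       [ 0.14099361,  0.01625136, -0.98987711]]), 't': array([-0.19492306,  0.45587581,  0.95004502])}
bin_unit [([192.0, 63.0, 334.0, 192.0], 0.78)]
wide_roll [([223.0, 106.0, 251.0, 138.0], 0.91), ([358.0, 165.0, 386.0, 176.0], 0.51)]
narrow_roll [([275.0, 122.0, 304.0, 150.0], 0.94), ([327.0, 303.0, 356.0, 333.0], 0.87), ([368.0, 293.0, 396.0, 318.0], 0.85)]
lacquer_tray [([246.0, 202.0, 391.0, 283.0], 0.69)]
bin_left_handle [([192.0, 102.0, 256.0, 181.0], 0.66), ([224.0, 105.0, 252.0, 140.0], 0.51)]
slip_bottle [([360.0, 112.0, 384.0, 144.0], 0.85)]
pigment_jar [([189.0, 231.0, 212.0, 252.0], 0.79)]
burnisher_block [([358.0, 167.0, 382.0, 176.0], 0.64), ([250.0, 111.0, 319.0, 190.0], 0.31)]
brush_a [([348.0, 228.0, 373.0, 235.0], 0.55), ([339.0, 240.0, 371.0, 249.0], 0.52)]
side {'camera_matrix': array
[... 1016 characters left out ...]
: array([ 1.20979952,  0.4110707 , -0.01270694,  1.59619586,  0.00561265,
        1.13429347, -0.08219514]), 'joint_vel': array([-0.00077319,  0.00035236,  0.00201646,  0.00054972, -0.0016004 ,
       -0.00314931, -0.00051047]), 'joint_torque': array([-6.49359026e-04, -6.00434160e+01,  6.80998955e-01, -2.99744207e+01,
        1.40154720e-02,  1.76238114e-03,  3.08828658e-05]), 'position': array([ 0.18038661, -0.5984108 ,  0.25031742]), 'tool_rot': array([9.89300991e-01, 1.45888822e-01, 3.30662264e-06, 3.42435161e-05]), 'wrist_force': array([0.5779862 , 0.35128357, 0.02619526]), 'moment': array([-0.01585272,  0.01617986, -0.05093197]), 'gripper_force': 0.0, 'gripper_width': 1.001443859629045}
```

```bash
python3 - <<'E'
import cv2
t=cv2.imread("pics/top0.png");cv2.imwrite("pics/topc.png",cv2.resize(t[50:350,160:430],None,fx=2,fy=2,interpolation=3)[:600])
s=cv2.imread("pics/side0.png");cv2.imwrite("pics/sidec.png",cv2.resize(s[130:320,130:390],None,fx=3,fy=3,interpolation=3)[:600])
E
```

```text
(no output)
```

View pics/topc.png

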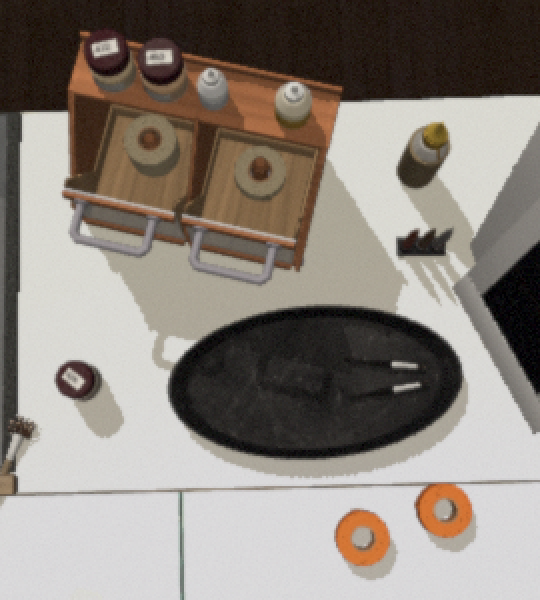

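View pics/sidec.png

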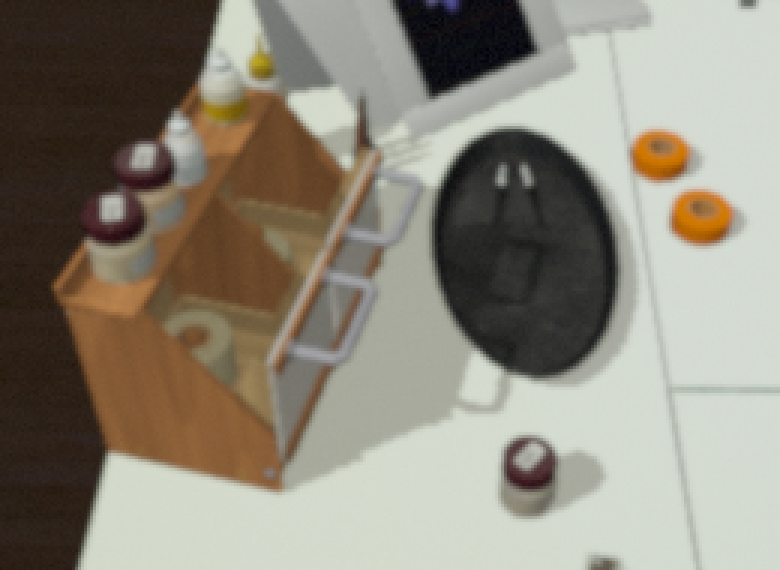

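```bash
cat > h.py <<'E'
import numpy as np,cv2
from rig import robot
from scipy.spatial.transform import Rotation as Rn
def onplane(n,u,v,z):
    c=robot.get_calibration(n);K,R,t=c["camera_matrix"],c["R"],c["t"]
    o=-R.T@t;r=R.T@np.linalg.solve(K,[u,v,1.]);return o+r*(z-o[2])/r[2]
def cloud(n,d):
    c=robot.get_calibration(n);K,R,t=c["camera_matrix"],c["R"],c["t"]
    v,u=np.mgrid[:d.shape[0],:d.shape[1]];p=np.stack([(u-K[0,2])/K[0,0]*d,(v-K[1,2])/K[1,1]*d,d],-1)
    return (p-t)@R
E
python3 - <<'E'
from h import *
np.set_printoptions(precision=4,suppress=True)
f=lambda n,u,v,z:onplane(n,u,v,z)[:2]
hl,hr=f("top",216,172.5,.147),f("top",275.5,188,.147)
sl,sr=f("top",235,119.5,.092),f("top",290,134,.092)
print("h",hl,hr,np.linalg.norm(hl-hr),"s",sl,sr,np.linalg.norm(sl-sr))
P=cloud("top",np.load("pics/top0.npy"))
for nm,(u,v) in dict(hl=(216,172),hr=(275,188),rollL=(226,119),rollR=(282,137),tray=(270,240),shelf=(275,95)).items(): print(nm,P[v-1:v+2,u-1:u+2].reshape(-1,3).mean(0),P[v-1:v+2,u-1:u+2,2].ravel())
# roll top faces
for nm,(a,b,c,d),z in(("wide",(223,106,251,138),.086),("nar",(275,122,304,150),.061)):
    q=P[b:d,a:c].reshape(-1,3);m=abs(q[:,2]-z)<.008;w=q[m,:2];print(nm,m.sum(),np.median(q[m,2]),cv2.minEnclosingCircle(w.astype(np.float32)))
# side handles via z-plane: crop coords /3 + 130
s=lambda x,y:(x/3+130,y/3+130)
print("side h",f("side",*s(360,318),.147),f("side",*s(402,212),.147))
print("side sp",f("side",*s(198,338),.092))
# tray
img=cv2.imread("pics/top0.png");m=(img.max(2)<75).astype(np.uint8);m[:195]=0;m[290:]=0;m[:,:235]=0;m[:,395:]=0
cs,_=cv2.findContours(m,0,1);k=max(cs,key=cv2.contourArea);w=np.array([f("top",*p[0],.027) for p in k],np.float32)
print("tray",cv2.fitEllipse(w*1000))
for nm,(u,v),z in(("jar",(198,239),.057),("bottle",(218/1+160,65+50),.165),("block",(372,172),.08)): print(nm,f("top",u,v,z))
for nm,(u,v) in dict(b1=(362,232),b2=(362,244)).items(): print(nm,f("top",u,v,.012))
E
```

```text
h [ 0.5135 -0.0679] [ 0.4759 -0.1939] 0.13150050768972596 s [ 0.6503 -0.1024] [ 0.6112 -0.2283] 0.1318304890018468
hl [ 0.514  -0.0683  0.1492] [0.1473 0.1492 0.1485 0.1492 0.1497 0.1497 0.1474 0.1515 0.1501]
hr [ 0.4819 -0.1916  0.1154] [ 0.1496  0.1494  0.1519  0.1491  0.1461  0.1501  0.0001 -0.0041  0.146 ]
rollL [ 0.6554 -0.0802  0.0835] [0.0854 0.0839 0.0823 0.0831 0.0859 0.0826 0.084  0.0806 0.0833]
rollR [ 0.6152 -0.2093  0.0597] [0.0586 0.0624 0.0621 0.0593 0.0577 0.0604 0.0575 0.0574 0.0617]
tray [ 0.3757 -0.1723  0.0033] [0.004  0.0053 0.0039 0.0011 0.0045 0.0009 0.0063 0.0021 0.0015]
shelf [ 0.6646 -0.1991  0.1883] [0.1865 0.1868 0.19   0.1883 0.1904 0.1902 0.1869 0.1887 0.1868]
wide 508 0.084448464497184 ((0.6541805267333984, -0.09977208822965622), 0.03170665726065636)
nar 452 0.05942258863207096 ((0.624178946018219, -0.2324935644865036), 0.037410613149404526)
side h [ 0.5133 -0.0644] [ 0.4846 -0.1857]
side sp [ 0.6487 -0.0903]
tray ((370.21856689453125, -284.5807800292969), (176.4904022216797, 343.57208251953125), 2.1588821411132812)
jar [ 0.3793 -0.0091]
bottle [ 0.6224 -0.4149]
block [ 0.519  -0.4126]
b1 [ 0.388  -0.3942]
b2 [ 0.3593 -0.3927]
```

```bash
python3 - <<'E'
from h import *
np.set_printoptions(precision=4,suppress=True)
P=cloud("top",np.load("pics/top0.npy"))
# bars
for nm,(a,b,c,d) in dict(L=(194,165,240,180),R=(252,178,298,195)).items():
    q=P[b:d,a:c].reshape(-1,3);q=q[(q[:,2]>.13)&(q[:,2]<.165)];print(nm,len(q),cv2.minAreaRect((q[:,:2]*1000).astype(np.float32)),q.mean(0))
# shelf top
q=P[60:135,190:335].reshape(-1,3);m=(q[:,2]>.17)&(q[:,2]<.21);w=(q[m,:2]*1000).astype(np.float32);print("shelf",len(w),cv2.minAreaRect(w))
print("all rows of max height; tray square",P[236:242,303:312,2].mean(),P[236:242,325:330,2].mean())
# rough height map over world
X=P.reshape(-1,3);
for x0 in np.arange(.1,.9,.1):
    print(round(x0,1),[ (round(float(np.percentile(X[s,2],98)),2) if s.sum()>9 else None) for y0 in np.arange(-.9,.3,.1) for s in [(X[:,0]>x0)&(X[:,0]<x0+.1)&(X[:,1]>y0)&(X[:,1]<y0+.1)]])
# rigid fit
A=np.array([[-50,66],[-50,-66],[95,66],[95,-66]])/1000;B=np.array([[.5135,-.0679],[.4759,-.1939],[.6515,-.1015],[.6112,-.2283]])
a=A-A.mean(0);b=B-B.mean(0);th=np.arctan2((a[:,0]*b[:,1]-a[:,1]*b[:,0]).sum(),(a*b).sum());R=np.array([[np.cos(th),-np.sin(th)],[np.sin(th),np.cos(th)]]);o=B.mean(0)-R@A.mean(0)
print("fit",th,o,(A@R.T+o-B)*1000)
E
```

```text
L 232 ((515.6210327148438, -67.72660827636719), (89.60939025878906, 28.438325881958008), 88.34213256835938) [ 0.5152 -0.0712  0.1495]
R 245 ((483.2444763183594, -193.7792510986328), (91.40721893310547, 28.63828468322754), 87.890869140625) [ 0.4818 -0.1976  0.1495]
shelf 2879 ((656.6747436523438, -168.8882293701172), (279.4735412597656, 81.2034683227539), 75.08807373046875)
all rows of max height; tray square 0.021280763064185054 0.002969889541939352
0.1 [0.0, 0.01, 0.0, 0.44, 0.02, 0.03, 0.0, 0.0, 0.01, 0.01, 0.0, 0.0]
0.2 [0.01, 0.01, 0.28, 0.43, 0.03, 0.03, 0.03, 0.02, 0.0, 0.02, 0.02, 0.08]
0.3 [0.01, 0.01, 0.26, 0.23, 0.03, 0.02, 1.0, 0.03, 0.06, 0.06, 0.08, 0.08]
0.4 [0.02, 0.02, 0.32, 0.27, 0.08, 0.03, 0.15, 0.15, 0.0, 0.01, 0.07, 0.07]
0.5 [0.0, None, 0.35, 0.27, 0.09, 0.01, 0.17, 0.15, 0.15, 0.01, 0.07, 0.07]
0.6 [None, None, 0.4, 0.28, 0.14, 0.19, 0.25, 0.25, 0.25, 0.01, 0.01, 0.07]
0.7 [None, None, 0.41, 0.0, 0.0, 0.0, None, 0.2, 0.25, 0.01, 0.01, 0.01]
0.8 [None, None, None, None, None, None, None, None, None, None, None, None]
fit -0.2692361468709738 [ 0.5413 -0.1419] [[-2.8075  2.907 ]
 [-0.3188  1.6623]
 [-1.0312 -2.0623]
 [ 4.1575 -2.507 ]]
```

```bash
python3 - <<'E'
from h import *
P=cloud("top",np.load("pics/top0.npy"));S=cloud("side",np.load("pics/side0.npy"))
for Q in(P,S):
    X=Q.reshape(-1,3)
    print("y:",np.round(np.arange(-.45,-.11,.02),2))
    for x0 in np.arange(.45,.28,-.015):
        print(round(x0,3),[int(round(1000*np.median(X[s,2]))) if s.sum()>2 else None for y0 in np.arange(-.45,-.11,.02) for s in [(abs(X[:,0]-x0)<.0075)&(abs(X[:,1]-y0)<.01)&(X[:,2]<.1)]])
t=cv2.imread("pics/top0.png")[195:290,235:400];t=np.clip(t.astype(float)*4,0,255).astype(np.uint8);cv2.imwrite("pics/tray.png",cv2.resize(t,None,fx=4,fy=4,interpolation=2))
E
```

```text
y: [-0.45 -0.43 -0.41 -0.39 -0.37 -0.35 -0.33 -0.31 -0.29 -0.27 -0.25 -0.23
 -0.21 -0.19 -0.17 -0.15 -0.13]
0.45 [-1, -1, -2, 0, 18, 16, 10, 7, 5, 7, 11, 16, 20, -1, -1, -1, -1]
0.435 [-1, -1, 21, 12, 4, 3, 3, 3, 3, 3, 3, 3, 4, 13, 21, -1, -1]
0.42 [-1, 22, 6, 3, 3, 3, 3, 3, 3, 3, 3, 3, 2, 3, 7, 22, -1]
0.405 [23, 10, 2, 2, 3, 2, 3, 3, 3, 3, 3, 3, 3, 3, 3, 7, 22]
0.39 [20, 4, 4, 9, 10, 4, 3, 3, 3, 3, 3, 3, 3, 3, 3, 4, 17]
0.375 [18, 4, 3, 3, 3, 3, 3, 3, 3, 3, 3, 2, 3, 3, 4, 3, 9]
0.36 [19, 4, 5, 5, 8, 5, 3, 2, 3, 3, 3, 3, 3, 3, 3, 2, 8]
0.345 [21, 10, 3, 3, 3, 3, 3, 3, 3, 3, 3, 3, 2, 3, 3, 3, 14]
0.33 [-1, 19, 6, 3, 3, 3, 3, 2, 3, 3, 3, 3, 3, 3, 3, 6, 23]
0.315 [-1, -1, 22, 7, 3, 3, 3, 3, 3, 3, 3, 3, 3, 3, 6, 21, -1]
0.3 [-2, 0, -1, 13, 18, 7, 3, 4, 3, 3, 2, 3, 6, 16, 20, -1, -1]
0.285 [-1, -1, -1, -1, -1, 1, 15, 16, 16, 17, 16, 15, 1, -1, -1, -1, -1]
y: [-0.45 -0.43 -0.41 -0.39 -0.37 -0.35 -0.33 -0.31 -0.29 -0.27 -0.25 -0.23
 -0.21 -0.19 -0.17 -0.15 -0.13]
0.45 [0, 1, 1, 26, 21, 16, 12, 6, 6, 6, 7, 7, 1, 1, 0, 1, 0]
0.435 [2, 25, 24, 15, 7, 5, 5, 5, 4, 4, 5, 5, 4, 4, 1, 1, 0]
0.42 [None, 23, 8, 5, 5, 4, 5, 4, 4, 4, 5, 5, 4, 5, 5, 1, 1]
0.405 [25, 12, 5, 5, 5, 5, 5, 5, 4, 5, 4, 5, 4, 5, 4, 4, 1]
0.39 [22, 9, 5, 10, 10, 6, 5, 4, 4, 4, 5, 5, 4, 4, 5, 5, 1]
0.375 [22, 6, 5, 5, 4, 5, 5, 5, 5, 4, 5, 5, 5, 5, 5, 5, 2]
0.36 [24, 8, 6, 8, 12, 7, 4, 5, 4, 4, 5, 5, 5, 5, 5, 5, 2]
0.345 [25, 15, 4, 5, 5, 4, 5, 5, 4, 4, 4, 4, 5, 5, 5, 4, 1]
0.33 [None, 24, 9, 5, 5, 5, 4, 5, 5, 4, 5, 5, 4, 5, 4, 5, 1]
0.315 [1, None, 24, 15, 7, 5, 4, 4, 4, 5, 4, 5, 5, 5, 6, 2, 1]
0.3 [1, 1, 0, 26, 22, 16, 6, 5, 6, 5, 6, 6, 7, 14, 2, 0, 0]
0.285 [0, 1, 1, 0, 0, 11, 25, 21, 19, 20, 16, 15, 1, 0, 1, 0, 1]
```

View pics/tray.png

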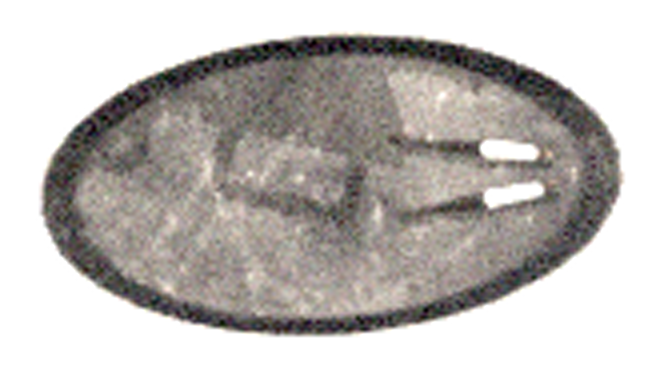

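```bash
cat >> h.py <<'E'
PSI=-.266;O=np.array([.5417,-.142])   # unit pose on the table
UX=np.array([np.cos(PSI),np.sin(PSI),0]);UY=np.array([-UX[1],UX[0],0]);Z=np.array([0,0,1.])
def up(x,y,z): return np.r_[O,0]+x*UX+y*UY+z*Z
def quat(a=0,ux=UX):
    uy=np.cross(Z,ux);z=-np.cos(a)*Z+np.sin(a)*ux;y=-uy
    return Rn.from_matrix(np.c_[np.cross(y,z),y,z]).as_quat()
def binpt(x,z,th): # bin frame -> unit x, table z
    return x*np.cos(th)-z*np.sin(th), .03+z*np.cos(th)+x*np.sin(th)
E
python3 - <<'E'
from h import *
np.set_printoptions(precision=3,suppress=True)
s=robot.read_state();robot.movel(s["position"]+[0,0,.15],speed=.25)
robot.grip(0)
robot.movep(up(-.027,.066,.28),quat())
p,d=robot.camera("top");cv2.imwrite("pics/h1.png",cv2.resize(p[90:240,160:340],None,fx=4,fy=4))
p,d=robot.camera("side");cv2.imwrite("pics/h1s.png",cv2.resize(p[130:320,130:330],None,fx=3,fy=3))
s=robot.read_state();print(s["t"],s["position"],up(-.027,.066,.28),s["qpos"],s["wrist_force"],s["gripper_width"])
for th in(0,.3,.56):
    hx,hz=binpt(-.05,.117,th);print(robot.solve_ik(up(hx+.017,.066,hz),quat()))
fx,fz=binpt(.095,.041,.55)
print(robot.solve_ik(up(fx,.066,fz),quat(.55)),robot.solve_ik([.37,-.22,.045],quat(0)))
E
```

```text
4.9167 [ 0.533 -0.072  0.28 ] [ 0.533 -0.071  0.28 ] [ 0.461  0.282 -0.512  1.742  0.15   1.156 -1.933] [ 0.462 -0.228  0.558] -0.006419389383720082
[ 0.42   0.416 -0.481  1.908  0.246  0.875 -2.022]
[ 0.416  0.397 -0.482  1.999  0.252  0.803 -2.047]
[ 0.403  0.403 -0.474  2.068  0.272  0.729 -2.08 ]
None [ 0.734  0.435 -0.372  2.216  0.304  0.538 -1.706]
```

View pics/h1s.png

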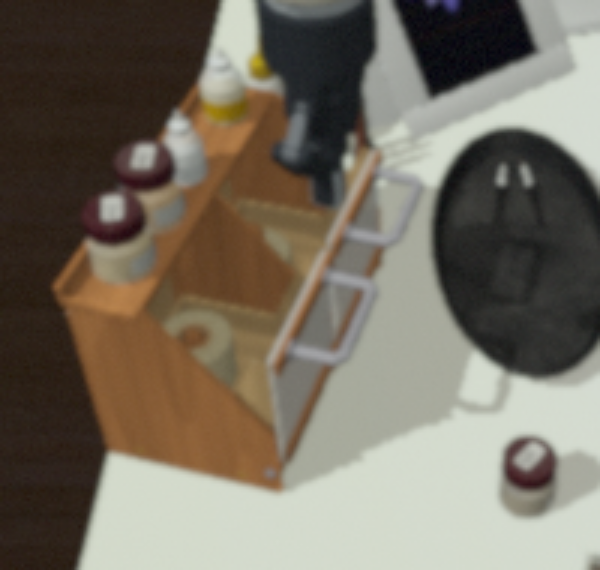

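```bash
python3 - <<'E'
from h import *
np.set_printoptions(precision=2,suppress=True)
fx,fz=binpt(.095,.041,.55)
F=Rn.from_euler('z',np.pi)
for h in(0,.07):
  for a in(0,.15,.3,.4,.45,.5,.55):
    x,z=fx-h*.5227,fz+h*.8525
    q=quat(a);print(h,a,robot.solve_ik(up(x,.066,z),q),robot.solve_ik(up(x,.066,z),(Rn.from_quat(q)*F).as_quat()))
E
```

```text
0 0 [ 0.39  0.59 -0.45  1.71  0.31  0.91 -2.02] [ 0.8   0.87 -1.16  1.68  0.85  1.19  0.72]
0 0.15 [ 0.37  0.52 -0.42  1.84  0.37  0.71 -2.09] [ 0.81  0.77 -1.11  1.81  0.92  0.99  0.64]
0 0.3 [ 0.31  0.46 -0.34  1.96  0.47  0.5  -2.21] [ 0.78  0.66 -1.01  1.93  1.02  0.77  0.52]
0 0.4 [ 0.21  0.42 -0.23  2.05  0.59  0.34 -2.34] [ 0.73  0.58 -0.91  2.02  1.13  0.62  0.38]
0 0.45 [ 0.13  0.4  -0.14  2.09  0.67  0.26 -2.44] [ 0.68  0.55 -0.84  2.06  1.21  0.55  0.28]
0 0.5 [ 0.01  0.39 -0.01  2.14  0.8   0.17 -2.59] [ 0.62  0.51 -0.77  2.1   1.33  0.48  0.15]
0 0.55 None [ 0.56  0.49 -0.69  2.14  1.48  0.43 -0.03]
0.07 0 [ 0.42  0.47 -0.48  1.75  0.25  0.98 -1.99] [ 0.84  0.73 -1.18  1.72  0.72  1.2   0.77]
0.07 0.15 [ 0.41  0.39 -0.46  1.87  0.3   0.79 -2.05] [ 0.87  0.63 -1.15  1.85  0.77  1.    0.72]
0.07 0.3 [ 0.38  0.33 -0.43  1.99  0.39  0.59 -2.15] [ 0.86  0.52 -1.09  1.97  0.84  0.79  0.63]
0.07 0.4 [ 0.33  0.29 -0.38  2.08  0.5   0.46 -2.27] [ 0.83  0.45 -1.01  2.05  0.92  0.65  0.53]
0.07 0.45 [ 0.29  0.27 -0.34  2.12  0.59  0.39 -2.36] [ 0.8   0.41 -0.97  2.09  0.99  0.57  0.46]
0.07 0.5 [ 0.24  0.25 -0.29  2.16  0.71  0.33 -2.49] [ 0.75  0.37 -0.91  2.13  1.07  0.51  0.36]
0.07 0.55 [ 0.16  0.24 -0.21  2.2   0.88  0.26 -2.67] [ 0.69  0.34 -0.83  2.17  1.19  0.44  0.23]
```

```bash
python3 - <<'E'
from h import *
np.set_printoptions(precision=3,suppress=True)
f0=robot.read_state()["wrist_force"]
def fu():
    f=robot.read_state()["wrist_force"]-f0;return np.array([f@UX,f@UY,f[2]])
robot.movel(up(-.027,.066,.19),speed=.2)
robot.movel(up(-.027,.066,.152),speed=.08);print("in",fu())
if np.linalg.norm(fu())<6:
    for th in np.r_[0,.1,.2,.3,.4,.46,.5,.52,.54,.56,.58,.6]:
        hx,hz=binpt(-.05,.117,th);robot.movel(up(hx+.016,.066,hz+.005),speed=.08)
        f=fu();print(th,f)
        if np.linalg.norm(f)>22: break
robot.hold(.1)
p,d=robot.camera("side");np.save("pics/s2.npy",d);cv2.imwrite("pics/s2.png",cv2.resize(p[130:320,130:390],None,fx=3,fy=3))
print(robot.read_state()["t"],robot.read_state()["position"])
E
```

```text
in [-0.057 -0.944 -1.271]
0.0 [ 2.395  0.664 -2.178]
0.1 [ 0.781 -0.026 -2.665]
0.2 [ 2.72   1.502 -2.602]
0.3 [ 3.118  0.48  -3.36 ]
0.4 [ 4.843 -0.261 -4.103]
0.46 [ 5.806  1.371 -4.978]
0.5 [ 7.171  0.721 -6.522]
0.52 [ 6.704  0.473 -0.559]
0.54 [9.359 0.04  1.14 ]
0.56 [11.117 -0.615  3.483]
0.58 [14.464 -0.293  4.325]
0.6 [16.401 -0.903  6.621]
9.525 [ 0.478 -0.055  0.107]
```

View pics/s2.png

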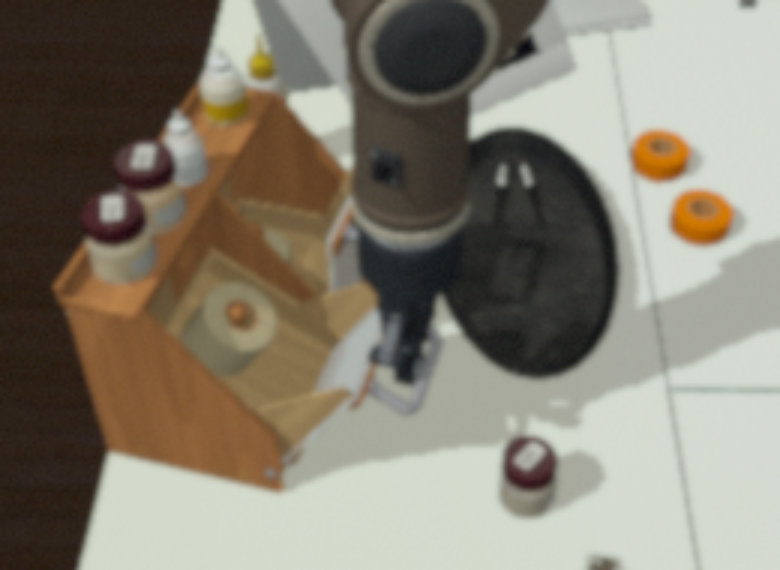

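```bash
python3 - <<'E'
from h import *
np.set_printoptions(precision=4,suppress=True)
p=robot.read_state()["position"];robot.movel(p+.006*UX,speed=.1);robot.movel(p+.006*UX+[0,0,.14],speed=.25)
F=Rn.from_euler('z',np.pi);q=(Rn.from_quat(quat(.55))*F).as_quat()
x,z=binpt(.095,.006+.16,.55)
print(robot.solve_ik(up(x-.1,.066,z+.08),q),robot.solve_ik(up(x,.066,z),q))
pic,d=robot.camera("top");tx,tz=binpt(.095,.062,.55)
print("expect tip",up(tx,.066,tz),"side",onplane("side",210,234.7,tz))
P=cloud("top",d);c=robot.get_calibration("top");e=c["camera_matrix"]@(c["R"]@up(tx,.066,tz)+c["t"]);print(e[:2]/e[2])
cv2.imwrite("pics/t3.png",cv2.resize(pic[80:200,180:320],None,fx=5,fy=5))
print(robot.read_state()["t"])
E
```

```text
[ 0.3263 -0.1872 -0.3997  2.268   0.2144  0.5364  1.0624] [ 0.7807  0.2032 -0.8991  2.1796  0.8666  0.4381  0.5131]
expect tip [ 0.6059 -0.0911  0.1325] side [ 0.609  -0.0802  0.1325]
[227.5702 132.5196]
10.5667
```

View pics/t3.png

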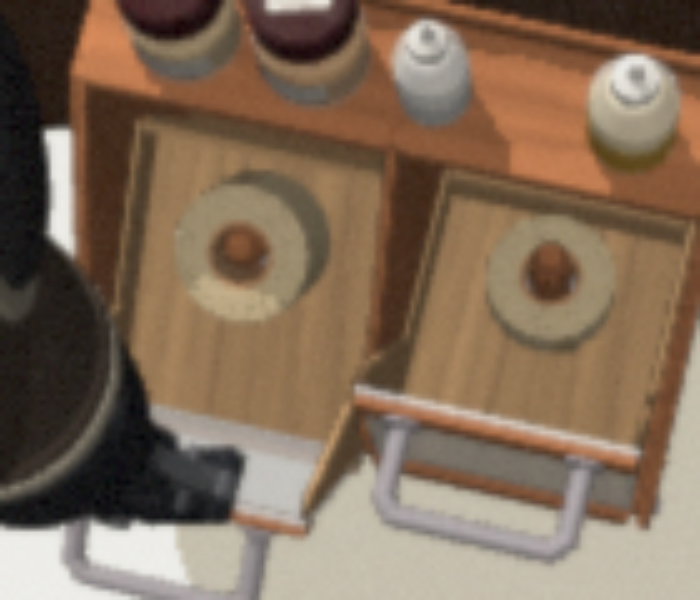

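```bash
python3 - <<'E'
from h import *
np.set_printoptions(precision=4,suppress=True)
pic,d=robot.camera("top");P=cloud("top",d)
def tilt(a,b,c,e):
    q=P[b:e,a:c].reshape(-1,3);u=np.c_[(q[:,:2]-O)@np.c_[UX[:2],UY[:2]],q[:,2]]
    k=np.linalg.lstsq(np.c_[u[:,:2],np.ones(len(u))],u[:,2],rcond=None)[0];print(np.arctan(k[:2]),"z at x=.05:",k@[.05,.066,1],len(u))
tilt(212,147,242,160)
tilt(269,148,298,158)
for th in(.45,.5,.55):
    hx,hz=binpt(-.05,.117,th);print(th,hx,(onplane("top",212,197,hz+.003)[:2]-O)@UX[:2])
    tx,tz=binpt(.095,.060,th);print("tip",tx,(onplane("top",228,128.6,tz)[:2]-O)@np.c_[UX[:2],UY[:2]],(onplane("side",210,234.7,tz)[:2]-O)@np.c_[UX[:2],UY[:2]])
print(P[127:130,226:230].reshape(-1,3).mean(0), "z tip exp .5/.55", binpt(.095,.062,.5)[1],binpt(.095,.062,.55)[1])
E
```

```text
[ 0.4647 -0.0098] z at x=.05: 0.06006154421306199 390
[-1.2382 -0.6219] z at x=.05: -0.024997438760094137 290
0.45 -0.0959133226086478 -0.09629222266730371
tip 0.0594445426768305 [0.0596 0.0691] [0.0519 0.0714]
0.5 -0.0999719161112104 -0.09571630707270674
tip 0.05460481106333324 [0.0587 0.0684] [0.0506 0.0738]
0.55 -0.1037806318878624 -0.0951172610670026
tip 0.04962859585981349 [0.058  0.0678] [0.0495 0.076 ]
[ 0.6174 -0.0905  0.1291] z tip exp .5/.55 0.1299555450046024 0.13251180711610197
```

```bash
python3 - <<'E'
from h import *
np.set_printoptions(precision=4,suppress=True)
s=robot.read_state();f0=s["wrist_force"];z0=s["position"][2]
def st():
    s=robot.read_state();f=s["wrist_force"]-f0;p=s["position"]
    return np.array([f@UX,f@UY,f[2]]),(p[:2]-O)@UX[:2],p[2]
robot.movel(up(-.0795,.066,z0),speed=.1)
robot.movel(up(-.0795,.066,.15),speed=.25);robot.movel(up(-.0795,.066,.118),speed=.08);print("in",st())
if np.linalg.norm(st()[0])<8:
    for th in np.arange(.5,.78,.03):
        hx,hz=binpt(-.05,.117,th);robot.movel(up(hx+.016,.066,hz+.005),speed=.08)
        f=st();print(th,f)
        if np.linalg.norm(f[0])>40: break
    robot.hold(.3);print(st(),robot.read_state()["t"])
    pic,d=robot.camera("top");P=cloud("top",d)
    q=P[147:160,212:232].reshape(-1,3);u=np.c_[(q[:,:2]-O)@np.c_[UX[:2],UY[:2]],q[:,2]]
    k=np.linalg.lstsq(np.c_[u[:,:2],np.ones(len(u))],u[:,2],rcond=None)[0];print(np.arctan(k[:2]),"z at x=.05:",k@[.05,.066,1])
E
```

```text
in (array([-0.077 ,  1.3111, -0.1838]), np.float64(-0.07932189223062708), np.float64(0.11831965869489677))
0.5 (array([ 6.6728,  1.0359, -4.8218]), np.float64(-0.08266963311170931), np.float64(0.11410821172617192))
0.53 (array([ 7.1797,  1.6118, -1.4165]), np.float64(-0.08388023780513637), np.float64(0.11171719263747396))
0.56 (array([11.3603,  1.684 ,  1.7784]), np.float64(-0.08403473064036494), np.float64(0.1095317142931368))
0.5900000000000001 (array([16.0474,  0.961 ,  3.3656]), np.float64(-0.08414006663469273), np.float64(0.10723320276778714))
0.6200000000000001 (array([19.5666,  0.5526,  6.1178]), np.float64(-0.08419730202386781), np.float64(0.10488700910860585))
0.6500000000000001 (array([23.7238,  0.1923,  7.584 ]), np.float64(-0.08426613088619798), np.float64(0.1023317646472447))
0.6800000000000002 (array([26.304 ,  0.1339,  9.0312]), np.float64(-0.08427264792324078), np.float64(0.09972180385047254))
0.7100000000000002 (array([30.0527,  0.8079, 11.346 ]), np.float64(-0.0842700027571873), np.float64(0.09709489589337732))
0.7400000000000002 (array([34.4966,  1.4432, 11.8384]), np.float64(-0.08418664798093546), np.float64(0.09422210930426407))
0.7700000000000002 (array([38.776 ,  1.5909,  9.7086]), np.float64(-0.08415579798967984), np.float64(0.09113275774716122))
(array([38.9438,  1.5908, 11.392 ]), np.float64(-0.08418093582771809), np.float64(0.0911249223742907)) 14.7417
[-1.1564 -0.8951] z at x=.05: 0.007595214557102048
```

```bash
python3 - <<'E'
from h import *
p,d=robot.camera("side");q,e=robot.camera("top")
a=cv2.resize(p[195:305,180:290],(580,580),interpolation=2);cv2.imwrite("pics/s4.png",a)
E
```

```text
(no output)
```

View pics/s4.png

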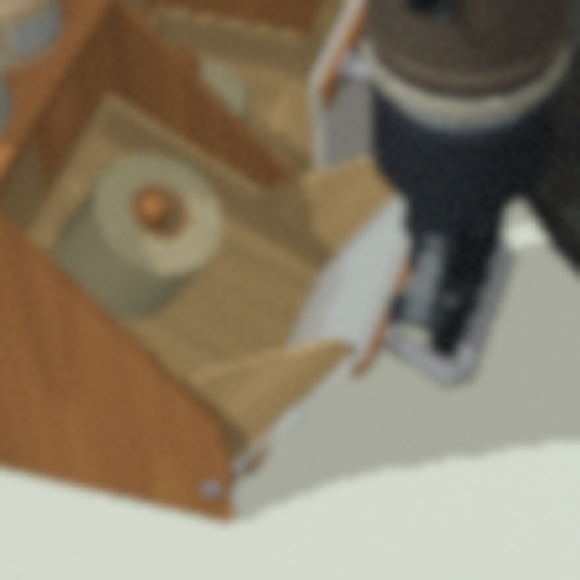

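```bash
python3 - <<'E'
from h import *
np.set_printoptions(precision=4,suppress=True)
p=robot.read_state()["position"];robot.movel(p+.004*UX,speed=.1);robot.movel(p+.004*UX+[0,0,.12],speed=.25)
f0=robot.read_state()["wrist_force"]
def st():
    s=robot.read_state();f=s["wrist_force"]-f0;p=s["position"]
    return np.array([f@UX,f@UY,f[2]]),(p[:2]-O)@UX[:2],p[2]
B=lambda x,z,th:(lambda r:up(r[0],.066,r[1]))(binpt(x,z,th))
A=.46;robot.movep(B(-.027,.21,A),quat(A))
robot.movel(B(-.027,.16,A),speed=.15);robot.movel(B(-.027,.122,A),speed=.08);print("in",st())
if np.linalg.norm(st()[0])<8:
    for th in(.46,.5,.53,.56,.59,.62,.65):
        robot.movel(B(-.034,.122,th),frame=quat(min(th,.5)),speed=.08)
        f=st();print(th,f)
        if np.linalg.norm(f[0])>25: break
    robot.hold(.3);print(st(),robot.read_state()["t"],robot.read_state()["qpos"])
E
```

```text
in (array([ 0.1977, -0.1278,  0.2208]), np.float64(-0.07822664109916352), np.float64(0.12777479270208986))
0.46 (array([0.5073, 0.5942, 0.4602]), np.float64(-0.0846606401389501), np.float64(0.12442489591373962))Traceback (most recent call last):
  File "<stdin>", line 13, in <module>
rig.IKError: the arm cannot follow that straight line within its joint ranges
```

```bash
python3 - <<'E'
from h import *
np.set_printoptions(precision=4,suppress=True)
f0=np.zeros(3)
def st():
    s=robot.read_state();f=s["wrist_force"]-f0;p=s["position"]
    return np.array([f@UX,f@UY,f[2]]),(p[:2]-O)@UX[:2],p[2]
B=lambda x,z,th:(lambda r:up(r[0],.066,r[1]))(binpt(x,z,th))
print(robot.read_state()["qpos"],robot.read_state()["t"])
try:
    for th in(.5,.53,.56,.59,.62,.65):
        robot.movel(B(-.034,.122,th),speed=.08)
        f=st();print(th,f)
        if np.linalg.norm(f[0])>25: break
except robot.IKError as e: print(e)
robot.hold(.2);print(st(),robot.read_state()["t"],robot.read_state()["qpos"])
for a in(.3,.4,.46):print(a,robot.solve_ik(B(-.034,.122,.6),quat(a)))
E
```

```text
[-0.0895  0.1848 -0.0037  2.413   0.9691  0.1912 -2.8547] 18.3667
0.5 (array([ 0.135 ,  0.8604, -0.1524]), np.float64(-0.08808686189529435), np.float64(0.12097468597255356))
0.53 (array([ 5.0563, -0.0637,  1.6197]), np.float64(-0.08959933441439899), np.float64(0.1189970159451044))
the arm cannot follow that straight line within its joint ranges
(array([ 6.1595, -0.5676,  2.0194]), np.float64(-0.08958015363685169), np.float64(0.11900056557250768)) 19.1 [-0.3016  0.1893  0.2261  2.4413  0.9583  0.1378 -2.8546]
0.3 [ 0.0904  0.2291 -0.1657  2.322   0.4178  0.3352 -2.2802]
0.4 [-0.1179  0.2033  0.035   2.407   0.696   0.1992 -2.5836]
0.46 None
```

```bash
python3 - <<'E'
from h import *
np.set_printoptions(precision=4,suppress=True)
def st():
    s=robot.read_state();f=s["wrist_force"];p=s["position"]
    return np.array([f@UX,f@UY,f[2]]),(p[:2]-O)@UX[:2],p[2]
B=lambda x,z,th:(lambda r:up(r[0],.066,r[1]))(binpt(x,z,th))
try:
    for th,a in((.53,.4),(.54,.34),(.56,.32),(.58,.32),(.6,.32),(.62,.32),(.64,.32),(.66,.32),(.68,.32)):
        robot.movel(B(-.034,.122,th),frame=quat(a),speed=.08)
        f=st();print(th,f)
        if np.linalg.norm(f[0])>25: break
except robot.IKError as e: print(e)
robot.hold(.2);print(st(),robot.read_state()["t"],robot.read_state()["qpos"])
E
```

```text
0.53 (array([5.0475, 2.4291, 3.6877]), np.float64(-0.08915602915334005), np.float64(0.11929595690886921))
0.54 (array([7.2888, 2.4716, 6.2074]), np.float64(-0.08857222185652565), np.float64(0.11921375332616449))
0.56 (array([10.4755,  0.3613, 10.7543]), np.float64(-0.08835496739221847), np.float64(0.11871294117728262))
0.58 (array([15.409 , -1.4727, 13.8949]), np.float64(-0.08831677620836716), np.float64(0.11797379929385594))
0.6 (array([18.2591, -2.3212, 18.0345]), np.float64(-0.08814564662616363), np.float64(0.11720510180137057))
(array([18.7675, -2.7292, 17.1455]), np.float64(-0.08812773987033622), np.float64(0.11722391185393671)) 20.8167 [ 0.0603  0.2193 -0.1355  2.3285  0.4582  0.3022 -2.3228]
```

```bash
python3 - <<'E'
from h import *
np.set_printoptions(precision=4,suppress=True)
a=.32;p=robot.read_state()["position"];n=np.cos(a)*UX+np.sin(a)*Z;ax=np.cos(a)*Z-np.sin(a)*UX
robot.movel(p+.005*n,speed=.1);robot.movel(p+.005*n+.13*ax,speed=.25)
pic,d=robot.camera("top");P=cloud("top",d);sp,sd=robot.camera("side");S=cloud("side",sd)
np.save("pics/P5.npy",P);np.save("pics/S5.npy",S)
def tilt(P,a,b,c,e):
    q=P[b:e,a:c].reshape(-1,3);u=np.c_[(q[:,:2]-O)@np.c_[UX[:2],UY[:2]],q[:,2]]
    A=np.c_[u[:,:2],np.ones(len(u))];m=np.ones(len(u),bool)
    for _ in range(4):
        k=np.linalg.lstsq(A[m],u[m,2],rcond=None)[0];r=abs(A@k-u[:,2]);m=r<.006
    print(np.arctan(k[:2]),"z at x=.05:",k@[.05,.066,1],"z x=.09,right",k@[.09,-.066,1],m.sum(),len(u),"rms",r[m].std())
print("left floor");tilt(P,210,146,244,158);tilt(P,205,106,250,158)
print("right floor");tilt(P,264,142,276,154);tilt(P,266,120,318,156)
print("side roll");tilt(S,198,223,222,244)
print(robot.read_state()["t"])
cv2.imwrite("pics/t5.png",np.hstack([cv2.resize(pic[90:200,190:290],(400,440)),cv2.resize(sp[195:305,180:280],(400,440))]))
E
```

```text
left floor
[ 0.5268 -0.0003] z at x=.05: 0.06381762474969652 z x=.09,right 0.0871253009373068 404 408 rms 0.0010436664932069485
[-0.3081 -0.6617] z at x=.05: 0.10693991702878987 z x=.09,right 0.1970226808649958 216 2340 rms 0.0017022368565739552
right floor
[-0.0166 -0.0179] z at x=.05: 0.0332215226680213 z x=.09,right 0.034918464586484683 142 144 rms 0.0010763185977071558
[-0.807  -0.3732] z at x=.05: 0.04751788235899988 z x=.09,right 0.05744165996625247 223 1872 rms 0.001775425023887625
side roll
[0.0016 0.5636] z at x=.05: 0.12468355378230639 z x=.09,right 0.04133015725709994 165 504 rms 0.0017761995291892903
21.8917
```

View pics/t5.png

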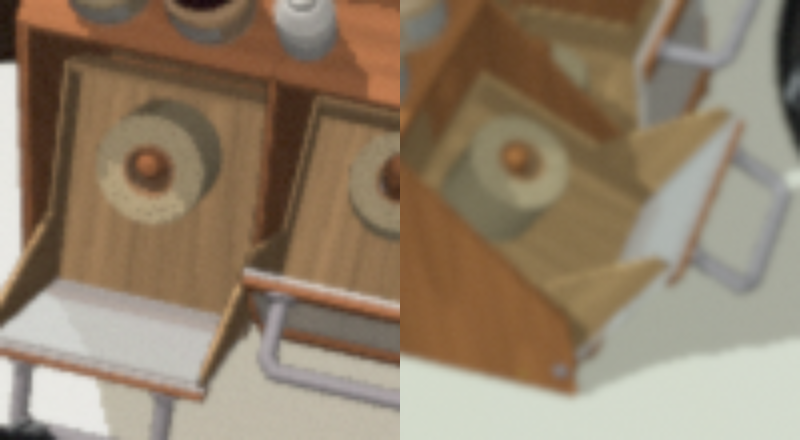

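```bash
cat >> h.py <<'E'
F=Rn.from_euler('z',np.pi)
def fq(a=0,ux=UX): return (Rn.from_quat(quat(a,ux))*F).as_quat()
def B(x,z,th,y=.066): r=binpt(x,z,th);return up(r[0],y,r[1])
E
python3 - <<'E'
from h import *
np.set_printoptions(precision=4,suppress=True)
T=.545;y=.069
s=robot.read_state();robot.movel(s["position"]+[0,0,.08],speed=.25)
robot.movep(B(.097,.006+.20,T,y),fq(T));robot.grip(.9)
f0=robot.read_state()["wrist_force"]
def st():
    s=robot.read_state();f=s["wrist_force"]-f0;return np.array([f@UX,f@UY,f[2]]),s["t"],s["gripper_width"],s["gripper_force"]
try:
    robot.movel(B(.097,.006+.10,T,y),speed=.2);print(st())
    for h in(.075,.06,.05,.041):
        robot.movel(B(.097,h,T,y),speed=.06);r=st();print(h,r)
        if np.linalg.norm(r[0])>8: break
except robot.IKError as e: print(e)
E
```

```text
(array([0.5245, 0.3364, 0.986 ]), 26.125, 0.9008850913885985, 0.0)
0.075 (array([-0.3978,  0.0859,  0.1224]), 26.7917, 0.8990197046772057, 0.0)
0.06 (array([0.2561, 0.0673, 0.3691]), 27.1917, 0.8917268068779027, 0.0)
0.05 (array([-0.0137,  0.0432,  0.413 ]), 27.5083, 0.8992402658301704, 0.0)
0.041 (array([-0.1858,  0.3527,  1.1353]), 27.8083, 0.8990023396728166, 0.0)
```

```bash
python3 - <<'E'
from h import *
np.set_printoptions(precision=4,suppress=True)
T=.545;y=.069
def st():
    s=robot.read_state();f=s["wrist_force"];return np.array([f@UX,f@UY,f[2]]),s["t"],s["gripper_width"],s["gripper_force"]
print(robot.grip(0),st())
w=st()[2]
if .6<w<.85:
    for h in(.055,.07,.09,.115,.14):
        robot.movel(B(.097,h,T,y),speed=.08);print(h,st())
    p,d=robot.camera("side");cv2.imwrite("pics/s6.png",cv2.resize(p[150:300,150:330],None,fx=4,fy=4))
E
```

```text
False (array([-2.1655,  0.6698,  3.539 ]), 28.0917, 0.7036419863288266, 66.06792161241174)
0.055 (array([1.0841, 1.2045, 0.2683]), 28.4167, 0.7050353160860093, 65.67361371824518)
0.07 (array([0.0002, 0.8434, 1.2144]), 28.75, 0.7031720502546217, 65.75325942132622)
0.09 (array([0.4709, 0.4418, 0.2681]), 29.15, 0.7044212970288893, 65.75849445769563)
0.115 (array([-0.2961, -0.4071, -1.596 ]), 29.6083, 0.7027789301128272, 65.78029809286818)
0.14 (array([ 0.4435,  0.3025, -1.51  ]), 30.0667, 0.7055423613429113, 65.77711632940918)
```

View pics/s6.png

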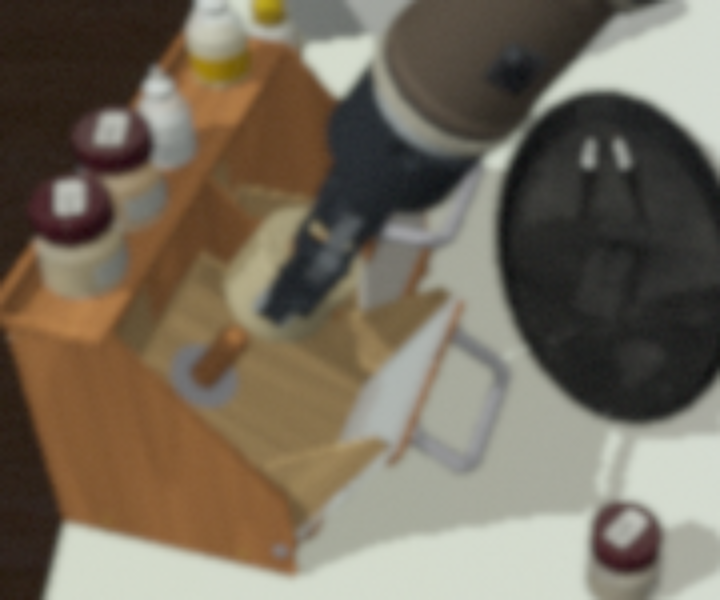

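```bash
python3 - <<'E'
from h import *
np.set_printoptions(precision=4,suppress=True)
X,Y=.372,-.220
p=robot.read_state()["position"];robot.movel(p+[-.03,0,.09],speed=.25)
q=fq(0)
if robot.solve_ik([X,Y,.2],q) is None: q=quat(0);print("unflipped")
robot.movep([X,Y,.20],q);robot.hold(.2)
f0=robot.read_state()["wrist_force"];print(robot.read_state()["qpos"],robot.read_state()["t"])
robot.movel([X,Y,.06],speed=.2)
z=.052
while z>.034:
    robot.movel([X,Y,z],speed=.03);s=robot.read_state();f=s["wrist_force"]-f0;print(round(z,4),f,s["position"][2],s["gripper_force"])
    if f[2]>4: break
    z-=.0025 if z>.047 else .001
robot.hold(.3)
w=robot.read_state()["gripper_width"]
p,d=robot.camera("top");cv2.imwrite("pics/t7.png",p);print(robot.read_state()["t"],w)
E
```

```text
[ 0.5979  0.1499 -0.196   2.0894  0.0373  0.9043  1.6877] 31.7833
0.052 [-1.3072 -1.0336 -0.0646] 0.052094645181072055 65.72491495404392
0.0495 [-0.1142  0.0861 -0.2825] 0.04939172263918059 65.72441234719008
0.047 [ 0.6309 -1.2149  1.406 ] 0.046823271776784164 65.72420766111463
0.046 [-0.2558  0.1159 -0.3913] 0.045963408011630076 65.7241846807301
0.045 [0.6333 0.1158 1.0278] 0.045017851413535384 65.81670699873939
0.044 [-3.1012  2.2709 17.1528] 0.04491028828433146 67.58977521210909
34.65 0.7042028613178656
```

```bash
python3 - <<'E'
from h import *
np.set_printoptions(precision=4,suppress=True)
p=robot.read_state()["position"];robot.grip(.95);print(robot.read_state()["gripper_force"])
robot.movel([p[0],p[1],.08],speed=.08);robot.movel([p[0],p[1],.22],speed=.25);robot.grip(0)
q=fq(0)
robot.movep(up(-.15,.066,.22),q)
pic,d=robot.camera("top");P=cloud("top",d);w=P[215:270,255:345].reshape(-1,3)
m=(w[:,2]>.047)&(w[:,2]<.064);print("roll top",m.sum(),w[m].mean(0),cv2.minEnclosingCircle(w[m,:2].astype(np.float32)))
robot.movel(up(-.15,.066,.11),speed=.2)
f0=robot.read_state()["wrist_force"]
try:
    for th in(.6,.54,.48,.4,.3,.2,.1,.04,0,-.02,-.04,-.06,-.08,-.1,-.12):
        hx,hz=binpt(-.05,.117,th);robot.movel(up(hx-.016,.066,hz+.005),speed=.1)
        s=robot.read_state();f=s["wrist_force"]-f0;f=np.array([f@UX,f@UY,f[2]]);print(th,f,(s["position"][:2]-O)@UX[:2],s["t"])
        if np.linalg.norm(f)>22: break
except robot.IKError as e: print(e)
E
```

```text
0.0
roll top 471 [ 0.3688 -0.2199  0.0559] ((0.3690074384212494, -0.22017547488212585), 0.030902037397027016)
0.6 [-0.6967 -1.15   -0.5249] -0.12308197472216965 38.975
0.54 [ 0.2158 -0.1671 -1.1796] -0.11889049620620659 39.225
0.48 [-2.7378 -0.9581  0.3738] -0.11485350557145549 39.475
0.4 [-5.8556 -1.6924  2.6927] -0.1092692567085568 39.725
0.3 [-6.6802 -0.1132  3.9858] -0.100350895038422 40.0
0.2 [-3.9489 -0.2042  1.8974] -0.08889385993736944 40.275
0.1 [ 0.4281 -0.6797 -0.3327] -0.07693389865996389 40.55
0.04 [ 0.2218 -0.7788 -1.1013] -0.07021972536958723 40.8
0 [-1.1136  0.0202 -0.7907] -0.06563282412960672 41.05
-0.02 [-1.0968  0.4014 -0.1353] -0.06349311733695054 41.3
-0.04 [-4.5731 -0.7869  0.6049] -0.061614048483211635 41.55
-0.06 [-9.5455  0.0759  2.2658] -0.061403458303326226 41.8
-0.08 [-15.8719   0.2579   2.0895] -0.06125109971777362 42.05
-0.1 [-21.347    0.187    4.0133] -0.06104350088644065 42.3
-0.12 [-27.7713   0.5239   5.1943] -0.060887505880863176 42.55
```

```bash
python3 - <<'E'
from h import *
np.set_printoptions(precision=4,suppress=True)
p=robot.read_state()["position"];robot.movel(p-.05*UX,speed=.15);robot.movel(p-.05*UX+[0,0,.2],speed=.25)
robot.movep([.36,.12,.4],fq(0))
pic,d=robot.camera("top");P=cloud("top",d)
def tilt(a,b,c,e):
    q=P[b:e,a:c].reshape(-1,3);u=np.c_[(q[:,:2]-O)@np.c_[UX[:2],UY[:2]],q[:,2]]
    A=np.c_[u[:,:2],np.ones(len(u))];m=np.ones(len(u),bool)
    for _ in range(4):
        k=np.linalg.lstsq(A[m],u[m,2],rcond=None)[0];r=abs(A@k-u[:,2]);m=r<.005
    print(np.arctan(k[:2]),"z",k@[.05,.066,1],m.sum(),len(u))
tilt(212,125,235,138);tilt(264,142,276,152)
cv2.imwrite("pics/end.png",cv2.resize(pic[50:300,170:400],None,fx=2.4,fy=2.4,interpolation=2));print(robot.read_state()["t"])
E
```

```text
[-0.0061 -0.0234] z 0.0356712970355745 287 299
[-0.0425 -0.0273] z 0.03291702598322462 118 120
44.9
```

View pics/end.png

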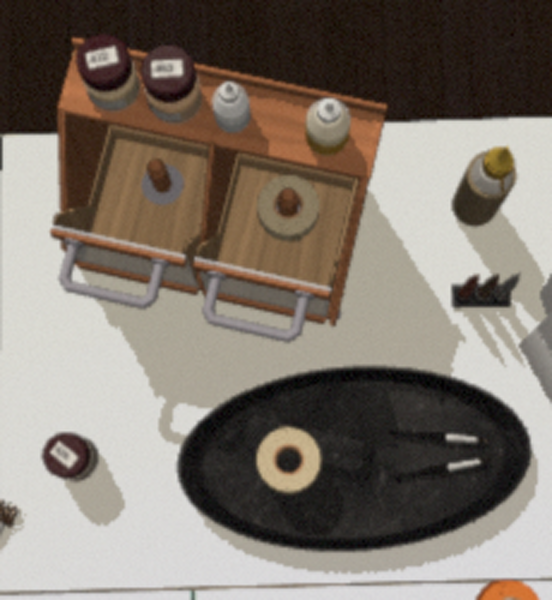

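```bash
python3 -c "
from rig import robot
print(robot.close_job())"
```

```text
the job is handed in; nothing more can be done
None
```

I handed the job in at about 45 s of the 64 s allowed. The wide roll lies flat in the free half of the tray, the left bin is pushed home, and in the last picture the narrow roll, brushes, bottle, block and jar look undisturbed; no verdict was returned.

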